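# Offer the guest the apricot in the handled dish

## Task

Offer the guest on the far side of the table the apricot: pick up the fruit dish and turn it about a quarter turn, so that an open side of its arched handle faces the guest and they can reach in under it, keeping the dish level and the apricot lying in the middle all the while. Finish holding the dish still, centred a hand's breadth (about 10 cm) above the guest's plate, the open side straight towards the guest; do not put it down or let go. Leave everything else on the table as it stands.

Things in the scene. Friction and masses are not known exactly. Their poses are not given: they have to be found in the camera images.
- dish: Cream shallow fruit dish, 164 mm across, salmon and green rim 40 mm up, 0.34 to 0.53 kg, left or right in front of the robot. Origin: centre of its underside, z up. A fixed arched handle spans it in its y-z plane, from rim to rim; open sides +x and -x (alike). Inside, a flat middle 24 mm across is 10 mm above the origin; around it the floor rises 8 degrees to 42 mm from the axis, then steeper.
- dish_grip (a point): Centre of the straight salmon bar at the top of the dish's handle, 144 mm above the dish's origin, on its axis; axes as the dish's. The bar is 56 mm long along y, 14 mm thick along x and 14 mm high; below it is free air down to the apricot's top, 54 mm above the dish's origin.
- apricot: Apricot, an orange ball 44 mm across, 45 g, lying loose near the middle of the dish; it rolls if the dish is tilted by more than about 5 degrees or hurried (carried smoothly at 6 cm/s it stays put; at 25 cm/s it rolls off centre). Origin: its centre (its axes turn as it rolls).
- place: The guest's place at the far side of the table (fixed): blue board mat 280 x 360 mm, 4 mm thick, with a cream soup plate 230 mm across on its middle, rim 38 mm above the table; the guest's chair stands beyond it. Origin: centre of the plate and mat, at table height; its x axis points to the guest, z up.
- sugar_pot: Lidded cream sugar pot with a salmon band and two small side handles, 152 mm over the handles, body 120 mm across, 136 mm tall; stands left or right, on the other side from the dish. Leave it alone. Origin: centre of its underside, z up.
- yoghurt: White tapered yoghurt pot with a red band and a square pale-blue foil lid 70 mm wide, 69 mm tall, standing between the robot and the guest's place. Leave it alone. Origin: centre of its underside, z up.
- jam: Dark red jam jar with a brass lid, 64 mm across, 85 mm tall, left part of the table. Leave it alone. Origin: centre of its underside, z up.
- milk_jug: Cream milk jug with a handle, 110 mm over handle and spout, 95 mm tall, right part of the table. Leave it alone. Origin: centre of its underside, z up.
- saucer: Saucer 148 mm across, 19 mm tall, with salmon rim, far left, under the cup. Leave it alone. Origin: centre of its underside, z up.
- cup: Cream and teal cup of coffee, 86 mm across plus its handle, 66 mm tall, standing on the saucer. Leave it alone. Origin: centre of its underside, z up.
- pepper_mill: Pale wooden pepper mill, 52 mm across, 149 mm tall, far right. Leave it alone. Origin: centre of its underside, z up.
- spoon: Steel soup spoon 170 mm long with a round bowl, lying on the guest's mat beside the plate. Leave it alone. Origin: middle of its length on its underside, x towards its bowl.
Things that resemble listed ones, but are neither listed nor needed, are in the scene too. Several things have the shape of the apricot; the one meant has the colours described above.

How it is judged (in metres and radians):
On the way:
1. the dish is held up clear of the table, level, the apricot in its middle (height (world z) of dish above 0.03 m and contact force between dish and the fingers above 1 N and angle between dish's own z axis and vertical below 0.12 rad and horizontal distance between apricot and dish below 0.025 m), for 0.2 s.
At the end, for the whole second after the job is handed in: The gripper holds the dish still, clear of all else: within 40 mm of the plate's centre, underside 80 to 200 mm above the table, level within 5 degrees, an open side of the handle facing the guest within 8.5 degrees, the apricot lying free within 22 mm of the dish's axis (contact force between dish and the fingers above 1 N and contact force between dish and place below 0.1 N and height (world z) of dish between 0.08 and 0.2 m and horizontal distance between dish and place below 0.04 m and angle between the x axis of dish and the x axis of place, either way round below 0.15 rad and angle between dish's own z axis and vertical below 0.09 rad and horizontal distance between apricot and dish below 0.022 m and contact force between apricot and dish above 0.1 N and contact force between apricot and the fingers below 0.05 N and linear speed of dish below 0.03 m/s and angular speed of dish below 0.15 rad/s and linear speed of apricot below 0.05 m/s); the arm keeps its last pose, push and grip.
It fails at once if the dish is tipped by more than 11 degrees (angle between dish's own z axis and vertical above 0.2 rad).
It fails at once if the apricot rolls more than 35 mm from the middle of the dish (horizontal distance between apricot and dish above 0.035 m).
It fails at once if something else on the table is shifted by more than 20 mm (distance of any of sugar_pot, yoghurt, jam, milk_jug, saucer, cup, pepper_mill, spoon from where it was at the start of the episode above 0.02 m).
It also fails if it takes over 48 s, if anything falls off the work surface, if the arm or the gripper's body presses on something with over 40 N, if the wrist force passes 120 N, or if a joint passes its speed limit or range.

## Robot

A 6-joint arm with a two-finger parallel gripper is mounted at the origin on the work surface. World frame = base frame: x ahead of the robot, y to its left, z up, the work surface at z = 0. Lengths are in mm, angles in rad, forces in N, time in s.
With the tool pointing down it reaches from about 350 to 775 mm from the base axis. Payload 7.3 kg.
Tool frame: the origin (TCP) lies at the very end of the fingers, on their centre line; the grasp point (between the pads) lies 19 mm behind it; z points along the fingers, y is the line along which they close (so a half turn about z gives the same grasp; the last joint's range is limited). The gripper opens to 92 mm and grips with 3 to 60 N. Pads are 19 mm wide; open, the fingers measure 130 mm over their backs; the gripper's body (75 mm by 190 mm) begins 47 mm behind the grasp point.
Start: joints at [-1.459, 0.342, 1.524, -0, 1.275, -0.146], TCP at [133.873, -507.664, 226.741] pointing down, gripper open.
Joint ranges: [-2.53, 2.53], [-0.77, 2.02], [0.04, 2.7], [-1, 4.14], [0.28, 2.66], [-3.11, 3.11]. Speed limits (rad/s): [2.57, 2.57, 3.14, 3.14, 3.14, 3.14].

## Interface

Orientations are given as [roll, pitch, yaw] about the fixed x, y, z axes, in that order (R = Rz(yaw) Ry(pitch) Rx(roll)).
In Python, from plant import get_obs, vision, workorder gives the robot as it stands.
- The arm moves only by the shell command python3 -m pendant 'ROWS' [OPENING]. ROWS is a JSON object of lists of equal length, an entry for each row: "dp": the shift along the tool's x, y, z in m, a list of three; "rotation": the turn, a rotation vector about the tool's x, y, z in rad, a list of three. A call has 1 to 8 rows; each row is the pose to reach, as a shift and turn from the pose commanded when the call began, along the tool's axes at that moment; what a row does not reach only later rows make up. A row lasts 1/8 s, in which the tool goes at most 62.5 mm and 10.7 degrees, less where a joint would pass 70% of its speed; a pose out of reach is approached as far as the arm can. A call with a gripper value outside its range is refused whole. OPENING is the finger opening in m, from 0 to 0.0918, set as the call begins (- or left out, the last holds). The fingers move at their own pace and stop on an object; the grip force is fixed at half the most. Time passes only in rows, so rows that repeat a pose let the fingers close. It gives the time, the measured TCP pose, the force, the opening and the grip force at its end, in the units of the state.
- get_obs(): the state, without advancing time (a new reading comes with each control period).
- vision.capture(name): name is "scene" or "top" or "wrist"; returns a dict with "pixels" (384x512x3 uint8, red, green, blue), "vfov" (degrees; the focal length in pixels is half the picture's height over the tangent of half this angle, whatever the lens; pixels are square), "cx", "cy" (the principal point, pixels), "pose" (4x4, takes a point from camera to world coordinates); the wrist camera has in their place "T_tool_cam" (4x4, takes a point from camera to tool coordinates, whose origin is the TCP and whose axes are the flange's). Camera axes: x right, y up, looking along -z (the intrinsics and any distortion apply to the point x, -y, -z); pixel columns grow to the right and rows downward; lengths in mm; the calibration is good to about 2 mm. A picture is of the moment at which its call begins: read the wrist's pose just before it. There is no depth.
- workorder.close_job(): hands the job in; it is judged then, once.
The state is a dict: "time": time; "joint_positions": joint angles; "dq": joint speeds; "tau": joint torques, N m; "tool_pos": TCP position; "tcp_rot": TCP orientation; "contact_force": force on the tool from outside, world axes, zero at the start; "moment": the same for the moment, N m; "grip_width": finger opening in mm; "finger_force": force on a finger pad.
Only numpy, scipy, OpenCV 4.12 (cv2) and the standard library are available. Lean on these libraries where they do the work, as an engineer would, in place of code of your own. Each camera call takes 0.05 s, during which the arm holds its last target. There are 200 camera calls.

## Working session

There is one attempt and no reset: what is moved stays moved. The work goes in short steps, Python scripts to look and compute and a shell command to move; the robot and the scene stay as the last step left them, time stands still between calls to the robot, and variables do not carry over. Pictures are saved under pics/ and viewed, at most 10 in all, crops included, and the job is handed in when it is done.

```bash
mkdir -p pics; ls; python3 - <<'E'
from plant import get_obs, vision
import cv2,pickle,numpy as np
print(get_obs())
d={}
for n in ["scene","top"]:
    c=vision.capture(n); d[n]=c
    print(n,c["vfov"],c["cx"],c["cy"],np.round(c["pose"],3).tolist(),[k for k in c])
    cv2.imwrite(f"pics/{n}0.png",c["pixels"][:,:,::-1])
pickle.dump(d,open("d.pkl","wb"))
E
```

```text
pics
{'time': 0.0, 'joint_positions': array([-1.45900802e+00,  3.42716506e-01,  1.52501593e+00, -2.65452791e-05,
        1.27540860e+00, -1.46045776e-01]), 'dq': array([-0.0009364 , -0.00081345, -0.00123113, -0.0003945 ,  0.00066751,
        0.0005292 ]), 'tau': array([-3.66559207e-04, -4.31246674e+01, -2.44221514e+01,  7.17030955e-02,
        5.60436992e-02, -9.59831391e-05]), 'tool_pos': array([ 133.81209122, -507.23519647,  226.04857574]), 'tcp_rot': array([-3.14005705e+00, -2.00219129e-04,  2.57841679e-01]), 'contact_force': array([ 0.1196246 , -0.04940131, -0.3977557 ]), 'moment': array([ 0.0033689 ,  0.01505495, -0.01726194]), 'finger_force': 0.0, 'grip_width': 91.77634655471687}
scene 42.040199908741975 263.36045235203903 191.2360253080481 [[0.538, -0.654, 0.532, 1421.487], [0.843, 0.421, -0.334, -587.937], [-0.006, 0.629, 0.778, 1474.328], [0.0, 0.0, 0.0, 1.0]] ['pixels', 'vfov', 'cx', 'cy', 'pose']
top 46.19799751020582 250.3418102292923 194.74338496334454 [[0.021, 0.993, -0.12, 365.448], [-1.0, 0.023, 0.018, 3.514], [0.021, 0.12, 0.993, 1352.6], [0.0, 0.0, 0.0, 1.0]] ['pixels', 'vfov', 'cx', 'cy', 'pose']
```

View pics/top0.png

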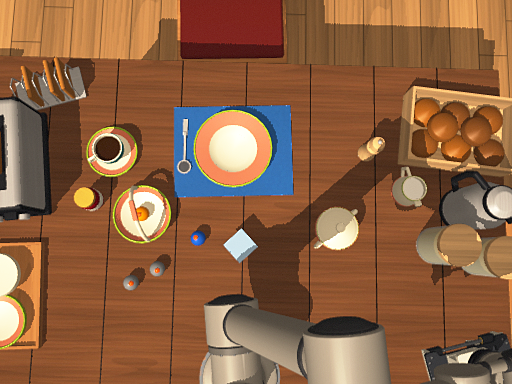

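View pics/scene0.png

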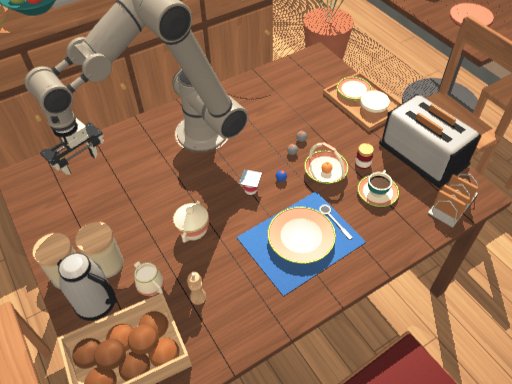

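The top view shows the dish at (142,214) with its handle running diagonally, the apricot inside it, and the mat and plate at (233,148). The yoghurt is at (240,245), the sugar pot at (337,228), and the arm is clear on the right. Next I'll measure the mat and zoom in on the dish.

```bash
cat > h.py <<'E'
import numpy as np,cv2,pickle
def ray(c,uv,T=None):
    T=c["pose"] if T is None else T
    f=c["pixels"].shape[0]/2/np.tan(np.radians(c["vfov"])/2)
    u,v=uv; d=np.array([(u-c["cx"])/f,-(v-c["cy"])/f,-1.0])
    return T[:3,3],T[:3,:3]@d
def plane(c,uv,z,T=None):
    o,d=ray(c,uv,T); return (o+d*(z-o[2])/d[2])[:2]
def tri(rs):
    A=np.zeros((3,3));b=np.zeros(3)
    for o,d in rs:
        d=d/np.linalg.norm(d);P=np.eye(3)-np.outer(d,d);A+=P;b+=P@o
    p=np.linalg.solve(A,b); return p,[np.linalg.norm((np.eye(3)-np.outer(d,d)/(d@d))@(p-o)) for o,d in rs]
E
python3 - <<'E'
from h import *
d=pickle.load(open("d.pkl","rb"))
for n in d:
    c=d[n]; hsv=cv2.cvtColor(c["pixels"],cv2.COLOR_RGB2HSV)
    m=cv2.inRange(hsv,(100,120,60),(125,255,255))
    cs,_=cv2.findContours(m,cv2.RETR_EXTERNAL,cv2.CHAIN_APPROX_NONE)
    k=max(cs,key=cv2.contourArea)
    w=np.array([plane(c,p[0],4) for p in k],np.float32)
    r=cv2.minAreaRect(w); print(n,"mat",r)
for n,(x,y) in {"top":(142,214),"scene":(326,165)}.items():
    im=d[n]["pixels"][y-36:y+36,x-36:x+36,::-1]
    cv2.imwrite(f"pics/z_{n}.png",cv2.resize(im,None,fx=7,fy=7,interpolation=cv2.INTER_CUBIC))
a,b=[cv2.imread(f"pics/z_{n}.png") for n in("top","scene")]
cv2.imwrite("pics/z.png",cv2.resize(np.hstack([a,b]),(800,400)))
E
```

```text
scene mat ((668.8901977539062, 36.950469970703125), (277.07745361328125, 357.70941162109375), 2.3397369384765625)
top mat ((664.3029174804688, 35.05387878417969), (279.250244140625, 358.95404052734375), 2.8024444580078125)
```

View pics/z.png

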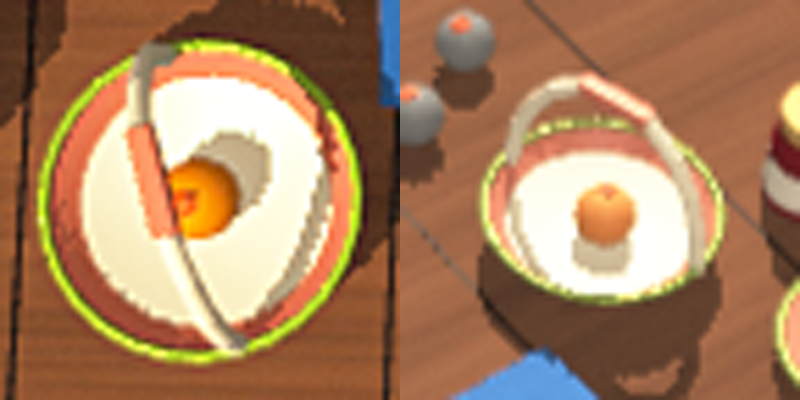

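```bash
python3 - <<'E'
from h import *
d=pickle.load(open("d.pkl","rb"))
s=72/400
P={"top":{"A":(138,122),"B":(165,238),"o":(106,178)},"scene":{"A":(250,115),"B":(188,79),"o":(290,129)}}
W={}
for e in "AB":
    rs=[ray(d[n],[P[n]["o"][i]+P[n][e][i]*s-.4 for i in(0,1)]) for n in P]
    print(e,tri(rs)); W[e]=[plane(d[n],[P[n]["o"][i]+P[n][e][i]*s-.4 for i in(0,1)],151 if n=="top" else 144) for n in P]
for i,n in enumerate(P):
    a,b=W["A"][i],W["B"][i]; v=a-b
    print(n,"bar c",(a+b)/2,"len",np.hypot(*v),"yaw of bar",np.degrees(np.arctan2(v[1],v[0])))
for n,(x,y) in {"top":(142,214),"scene":(326,165)}.items():
    c=d[n];hsv=cv2.cvtColor(c["pixels"],cv2.COLOR_RGB2HSV)
    m=cv2.inRange(hsv,(26,110,90),(45,255,255)); q=np.argwhere(m>0)[:,::-1]
    q=q[np.hypot(*(q-[x,y]).T)<32]
    w=np.array([plane(c,p,40) for p in q],np.float32)
    A=np.c_[2*w,np.ones(len(w))]; s_=np.linalg.lstsq(A,(w**2).sum(1),rcond=None)[0]
    print(n,len(w),"rim",s_[:2],np.sqrt(s_[2]+s_[:2]@s_[:2]))
    m=cv2.inRange(hsv,(8,190,120),(22,255,255)); q=np.argwhere(m>0)[:,::-1]; q=q[np.hypot(*(q-[x,y]).T)<14]
    print("apricot",plane(c,q.mean(0),32),len(q))
for n,uv in {"yog":(240,245),"sugar":(337,228),"jam":(86,198),"cup":(107,150)}.items(): print(n,plane(d["top"],uv,{"yog":69,"sugar":100,"jam":85,"cup":60}[n]))
E
```

```text
A (array([490.87316445, 302.50590617, 152.44286715]), [np.float64(1.6424461062242273), np.float64(1.6424461062243514)])
B (array([436.91185768, 290.26941112, 145.98154281]), [np.float64(3.8585372928356763), np.float64(3.8585372928357633)])
top bar c [462.51441862 293.46602781] len 57.647239913074365 yaw of bar 15.885942641433854
scene bar c [460.97433202 302.68549036] len 50.88589100156712 yaw of bar 16.456427468128147
top 327 rim [461.98093751 294.42925334] 81.88019245659142
apricot [463.10990685 295.15702173] 134
scene 117 rim [465.18862154 297.11163826] 82.60602843608198
apricot [nan nan] 0
yog [376.57338511   6.19573729]
sugar [ 429.16553451 -263.22735376]
jam [498.60153459 442.2444761 ]
cup [642.94926754 399.33659824]<stdin>:20: RuntimeWarning: Mean of empty slice.
  ret = um.true_divide(
```

The mat and plate centre is about (666.5, 36) with a yaw of about 2.6°. The dish is at about (463, 295), and the bar points at about 16°. I'll work out an arc approach at safe height.

```bash
cat >> h.py <<'E'
def rows(start,yaw0,pts,yaws):
    "tool-frame dp (m) and turn (rad) for world points, tool pointing down"
    c,s=np.cos(yaw0),np.sin(yaw0); R=np.array([[c,s,0],[s,-c,0],[0,0,-1.]])
    dp=(np.asarray(pts)-start)@R/1000
    print('dp',np.round(dp,3).tolist()); print('rot z',np.round(yaw0-np.asarray(yaws),3).tolist())
E
python3 - <<'E'
from h import *
s=np.array([133.87,-507.66,226.74]); n=24
t=np.arange(1,n+1)/n; t=t+ -0.10*np.sin(2*np.pi*t)/(2*np.pi)*4
a=np.radians(-75.2+t*(32.5+75.2)); r=525+t*(549-525)
r=r+0; z=226.74+t*(270-226.74)
p=np.c_[r*np.cos(a),r*np.sin(a),z]; y=0.258+0*t
prev=s
for k in range(0,n,8):
    rows(prev,0.258,p[k:k+8],y[k:k+8]); 
    prev=p[k+7]
print(p[[0,7,15,23]], np.linalg.norm(np.diff(p,axis=0),axis=1).round().tolist())
E
```

```text
dp [[0.025, -0.0, -0.001], [0.051, -0.001, -0.002], [0.079, -0.004, -0.003], [0.11, -0.009, -0.005], [0.144, -0.017, -0.006], [0.182, -0.028, -0.008], [0.223, -0.043, -0.01], [0.266, -0.064, -0.012]]
rot z [0.0, 0.0, 0.0, 0.0, 0.0, 0.0, 0.0, 0.0]
dp [[0.044, -0.027, -0.002], [0.088, -0.06, -0.005], [0.13, -0.099, -0.007], [0.168, -0.144, -0.01], [0.201, -0.192, -0.012], [0.228, -0.243, -0.015], [0.249, -0.295, -0.017], [0.264, -0.346, -0.019]]
rot z [0.0, 0.0, 0.0, 0.0, 0.0, 0.0, 0.0, 0.0]
dp [[0.009, -0.048, -0.002], [0.014, -0.093, -0.004], [0.015, -0.133, -0.006], [0.014, -0.169, -0.007], [0.01, -0.202, -0.009], [0.005, -0.231, -0.01], [-0.0, -0.257, -0.011], [-0.007, -0.282, -0.012]]
rot z [0.0, 0.0, 0.0, 0.0, 0.0, 0.0, 0.0, 0.0]
[[ 158.16549598 -501.24227942  227.82970791]
 [ 374.38861457 -377.50946514  238.7749512 ]
 [ 541.79128827   24.01336426  257.9650488 ]
 [ 463.02190375  294.97748498  270.        ]] [26.0, 28.0, 31.0, 35.0, 39.0, 44.0, 48.0, 52.0, 55.0, 57.0, 59.0, 59.0, 58.0, 56.0, 53.0, 49.0, 45.0, 41.0, 36.0, 32.0, 29.0, 27.0, 26.0]
```

```bash
python3 -m pendant '{"dp":[[0.025,0,-0.001],[0.051,-0.001,-0.002],[0.079,-0.004,-0.003],[0.11,-0.009,-0.005],[0.144,-0.017,-0.006],[0.182,-0.028,-0.008],[0.223,-0.043,-0.01],[0.266,-0.064,-0.012]],"rotation":[[0,0,0],[0,0,0],[0,0,0],[0,0,0],[0,0,0],[0,0,0],[0,0,0],[0,0,0]]}'
python3 -m pendant '{"dp":[[0.044,-0.027,-0.002],[0.088,-0.06,-0.005],[0.13,-0.099,-0.007],[0.168,-0.144,-0.01],[0.201,-0.192,-0.012],[0.228,-0.243,-0.015],[0.249,-0.295,-0.017],[0.264,-0.346,-0.019]],"rotation":[[0,0,0],[0,0,0],[0,0,0],[0,0,0],[0,0,0],[0,0,0],[0,0,0],[0,0,0]]}'
```

```text
time: 1.1
tool_pos: [375.7, -377.1, 238.3]
tcp_rot: [-3.141, 0.0, 0.257]
contact_force: [0.1, 0.2, -0.5]
grip_width: 92.1
finger_force: 0.0
time: 2.1
tool_pos: [541.8, 25.9, 257.3]
tcp_rot: [-3.141, 0.001, 0.258]
contact_force: [0.8, 0.1, -0.3]
grip_width: 91.9
finger_force: 0.0
```

```bash
python3 -m pendant '{"dp":[[0.009,-0.048,-0.002],[0.014,-0.093,-0.004],[0.015,-0.133,-0.006],[0.014,-0.169,-0.007],[0.01,-0.202,-0.009],[0.005,-0.231,-0.01],[0,-0.257,-0.011],[-0.007,-0.282,-0.012]],"rotation":[[0,0,0],[0,0,0],[0,0,0],[0,0,0],[0,0,0],[0,0,0],[0,0,0],[0,0,0]]}'
python3 -m pendant '{"dp":[[0,0,0],[0,0,0]],"rotation":[[0,0,0],[0,0,0]]}'
python3 - <<'E'
from plant import get_obs, vision
import cv2,pickle
o=get_obs(); c=vision.capture("wrist"); pickle.dump((o,c),open("w.pkl","wb"))
print(o["tool_pos"],o["tcp_rot"],c["T_tool_cam"].round(3).tolist(),c["vfov"],c["cx"],c["cy"])
cv2.imwrite("pics/w1.png",c["pixels"][:,:,::-1])
E
```

```text
time: 3.1
tool_pos: [462.5, 295.6, 269.2]
tcp_rot: [3.141, 0.001, 0.258]
contact_force: [-0.2, 0.5, 0.1]
grip_width: 91.5
finger_force: 0.0
time: 3.35
tool_pos: [463.3, 294.4, 269.4]
tcp_rot: [3.141, 0.0, 0.258]
contact_force: [0.3, -0.1, -0.7]
grip_width: 91.8
finger_force: 0.0
[463.30704459 294.35229928 269.38081023] [3.14099809e+00 4.94995149e-04 2.57834868e-01] [[-0.0, 0.964, 0.265, 71.793], [1.0, 0.0, -0.0, -0.411], [-0.0, 0.265, -0.964, -157.908], [0.0, 0.0, 0.0, 1.0]] 62.13353543622006 253.48357913501295 193.5621881724392
```

View pics/w1.png

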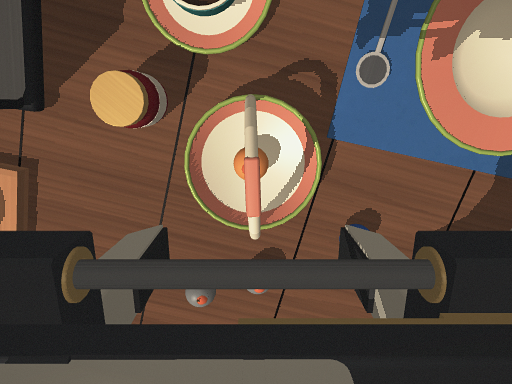

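The wrist view shows the bar from about (252,158) to (255,213). It is nearly vertical, so it's almost aligned with the tool's x axis and centred between the fingers. I'll refine this with a mask.

```bash
python3 - <<'E'
from h import *
from scipy.spatial.transform import Rotation as Ro
o,c=pickle.load(open("w.pkl","rb"))
T=np.eye(4);T[:3,:3]=Ro.from_euler("xyz",o["tcp_rot"]).as_matrix();T[:3,3]=o["tool_pos"];T=T@c["T_tool_cam"]
hsv=cv2.cvtColor(c["pixels"],cv2.COLOR_RGB2HSV)
m=cv2.inRange(hsv,(0,80,130),(9,190,255)); m[:,:238]=0;m[:,270:]=0;m[:150]=0;m[225:]=0
n,l,st,_=cv2.connectedComponentsWithStats(m);print(st[1:][st[1:,4]>20])
k=1+np.argmax(st[1:,4]); q=np.argwhere(l==k)[:,::-1]
w=np.array([plane(c,p,151,T) for p in q]); vx,vy,x0,y0=cv2.fitLine(w.astype(np.float32),cv2.DIST_L2,0,.01,.01).ravel()
r=cv2.minAreaRect(w.astype(np.float32));print("bar mean",w.mean(0),r,"yaw",np.arctan2(vy,vx),np.degrees(np.arctan2(vy,vx)))
m=cv2.inRange(hsv,(26,90,70),(48,255,255));q=np.argwhere(m>0)[:,::-1];q=q[np.hypot(*(q-[253,162]).T)<75]
w=np.array([plane(c,p,40,T) for p in q]);A=np.c_[2*w,np.ones(len(w))]; s=np.linalg.lstsq(A,(w**2).sum(1),rcond=None)[0]
print("rim",s[:2],np.sqrt(s[2]+s[:2]@s[:2]))
m=cv2.inRange(hsv,(8,170,100),(20,255,255));q=np.argwhere(m>0)[:,::-1];q=q[np.hypot(*(q-[251,162]).T)<25];print("apr",len(q),plane(c,(q.min(0)+q.max(0))/2,32,T))
E
```

```text
[[ 238  158   32   67 1088]]
bar mean [459.22375071 294.87354346] ((460.5144348144531, 293.9156494140625), (61.33985900878906, 28.577842712402344), 14.730284690856934) yaw 0.3072831 17.606024
rim [463.71611382 295.89474146] 81.61577247525959
apr 148 [464.80647544 298.83845581]
```

```bash
python3 - <<'E'
from h import *
from scipy.spatial.transform import Rotation as Ro
o,c=pickle.load(open("w.pkl","rb"))
T=np.eye(4);T[:3,:3]=Ro.from_euler("xyz",o["tcp_rot"]).as_matrix();T[:3,3]=o["tool_pos"];T=T@c["T_tool_cam"]
hsv=cv2.cvtColor(c["pixels"],cv2.COLOR_RGB2HSV)
for v in (164,172,182,192,200,208,214): print(v,[tuple(hsv[v,u]) .__repr__().replace("np.uint8","") for u in range(240,268,3)])
W=[]
for v in range(182,200):   # bar seen against white floor
    s=[u for u in range(240,268) if hsv[v,u,1]>80]; W.append([*plane(c,((s[0]+s[-1])/2,v),148,T),len(s)])
W=np.array(W);print(W[:,2]);f=np.polyfit(W[:,0],W[:,1],1);print(np.degrees(np.arctan(f[0])),"y at x=463.5",np.polyval(f,463.5))
E
```

```text
164 ['((13), (164), (237))', '((12), (167), (235))', '((8), (131), (231))', '((7), (129), (229))', '((7), (132), (226))', '((7), (134), (222))', '((7), (136), (154))', '((12), (170), (178))', '((12), (168), (150))', '((11), (164), (121))']
172 ['((14), (160), (240))', '((6), (177), (225))', '((7), (132), (231))', '((8), (133), (230))', '((7), (134), (226))', '((7), (137), (222))', '((7), (137), (162))', '((12), (170), (190))', '((11), (172), (145))', '((24), (40), (244))']
182 ['((22), (53), (230))', '((23), (51), (232))', '((8), (136), (230))', '((8), (129), (232))', '((8), (134), (227))', '((7), (135), (223))', '((6), (140), (173))', '((23), (43), (242))', '((23), (45), (237))', '((23), (47), (238))']
192 ['((22), (53), (227))', '((22), (51), (229))', '((7), (139), (231))', '((7), (127), (232))', '((7), (131), (229))', '((7), (136), (223))', '((6), (138), (187))', '((24), (44), (244))', '((22), (45), (236))', '((22), (46), (236))']
200 ['((22), (55), (226))', '((23), (54), (227))', '((7), (144), (226))', '((8), (128), (233))', '((7), (131), (229))', '((8), (135), (224))', '((7), (141), (196))', '((24), (45), (242))', '((22), (50), (233))', '((22), (51), (233))']
208 ['((22), (57), (222))', '((22), (57), (223))', '((6), (149), (204))', '((8), (127), (235))', '((8), (131), (230))', '((7), (137), (224))', '((7), (140), (207))', '((18), (66), (206))', '((17), (62), (161))', '((19), (59), (160))']
214 ['((6), (136), (157))', '((7), (139), (154))', '((6), (138), (172))', '((9), (125), (236))', '((7), (130), (231))', '((7), (136), (225))', '((7), (142), (216))', '((6), (131), (115))', '((7), (132), (133))', '((7), (132), (133))']
[15. 16. 16. 16. 16. 15. 16. 16. 16. 16. 16. 16. 16. 16. 16. 16. 16. 16.]
15.370257386518984 y at x=463.5 295.7300474582557
```

```bash
python3 -m pendant '{"dp":[[0.001,-0.001,0.01],[0.001,-0.001,0.025],[0.001,-0.001,0.04],[0.001,-0.001,0.055],[0.001,-0.001,0.07],[0.001,-0.001,0.085],[0.001,-0.001,0.095],[0.001,-0.001,0.103]],"rotation":[[0,0,-0.014],[0,0,-0.014],[0,0,-0.014],[0,0,-0.014],[0,0,-0.014],[0,0,-0.014],[0,0,-0.014],[0,0,-0.014]]}'
python3 -m pendant '{"dp":[[0,0,0.008],[0,0,0.016],[0,0,0.024],[0,0,0.032],[0,0,0.038],[0,0,0.042],[0,0,0.042]],"rotation":[[0,0,0],[0,0,0],[0,0,0],[0,0,0],[0,0,0],[0,0,0],[0,0,0]]}' 0.04
python3 - <<'E'
from plant import get_obs, vision
import cv2
o=get_obs(); c=vision.capture("wrist");print(o["tool_pos"],o["tcp_rot"])
cv2.imwrite("pics/w2.png",c["pixels"][:,:,::-1])
E
```

```text
time: 4.4
tool_pos: [463.9, 296.1, 166.1]
tcp_rot: [3.141, 0.0, 0.272]
contact_force: [0.7, -0.1, 0.4]
grip_width: 91.7
finger_force: 0.0
time: 5.28
tool_pos: [463.8, 296.0, 124.4]
tcp_rot: [3.141, 0.0, 0.272]
contact_force: [-0.4, 0.4, 0.0]
grip_width: 39.9
finger_force: 0.0
[463.79274001 295.96630039 124.42675737] [3.14145048e+00 4.39616562e-04 2.71738847e-01]
```

View pics/w2.png

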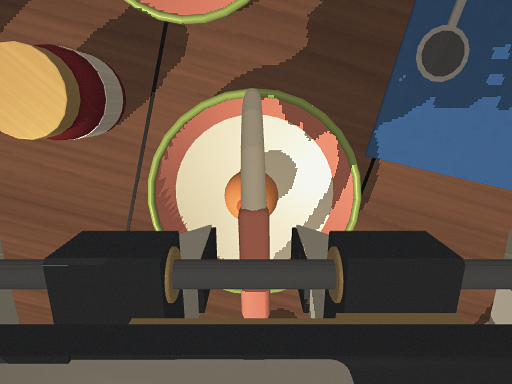

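The bar at column 254 sits centred between the fingers (columns ~214 and ~297), and the apricot is in the middle of the dish. I'll close in stages.

```bash
python3 -m pendant '{"dp":[[0,0,0],[0,0,0],[0,0,0]],"rotation":[[0,0,0],[0,0,0],[0,0,0]]}' 0.018
python3 -m pendant '{"dp":[[0,0,0],[0,0,0],[0,0,0],[0,0,0]],"rotation":[[0,0,0],[0,0,0],[0,0,0],[0,0,0]]}' 0.0
python3 -m pendant '{"dp":[[0,0,-0.001],[0,0,-0.003],[0,0,-0.006],[0,0,-0.01],[0,0,-0.014],[0,0,-0.018],[0,0,-0.021],[0,0,-0.022]],"rotation":[[0,0,0],[0,0,0],[0,0,0],[0,0,0],[0,0,0],[0,0,0],[0,0,0],[0,0,0]]}'
cat > look.py <<'E'
import sys
from h import *
from plant import get_obs, vision
from scipy.spatial.transform import Rotation as Ro
def look(name=None):
    o=get_obs(); c=vision.capture("wrist"); hsv=cv2.cvtColor(c["pixels"],cv2.COLOR_RGB2HSV)
    T=np.eye(4);T[:3,:3]=Ro.from_euler("xyz",o["tcp_rot"]).as_matrix();T[:3,3]=o["tool_pos"];T=T@c["T_tool_cam"]
    zd=o["tool_pos"][2]-125
    m=cv2.inRange(hsv,(8,170,90),(20,255,255));m[225:]=0;q=np.argwhere(m>0)[:,::-1];q=q[np.hypot(*(q-[251,195]).T)<45]
    print("tcp",o["tool_pos"].round(1),o["tcp_rot"].round(3),"F",o["contact_force"].round(1),"grip",o["finger_force"],o["grip_width"],"apricot px",q.min(0),q.max(0))
    if name: cv2.imwrite(f"pics/{name}.png",c["pixels"][:,:,::-1])
if __name__=="__main__": look(*sys.argv[1:])
E
python3 look.py w3
```

```text
time: 5.7
tool_pos: [463.9, 296.0, 124.8]
tcp_rot: [3.142, -0.0, 0.272]
contact_force: [0.7, -0.1, -0.6]
grip_width: 19.3
finger_force: 0.0
time: 6.2
tool_pos: [463.8, 295.9, 124.7]
tcp_rot: [3.141, 0.0, 0.272]
contact_force: [-1.0, -0.9, 1.7]
grip_width: 13.8
finger_force: 29.9
time: 7.2
tool_pos: [464.0, 296.1, 146.9]
tcp_rot: [3.142, -0.0, 0.272]
contact_force: [0.7, -0.8, -5.2]
grip_width: 13.8
finger_force: 29.9
tcp [464.  296.1 146.9] [ 3.142 -0.     0.272] F [ 0.7 -0.8 -5.2] grip 29.896366596221924 13.756240624522123 apricot px [225 172] [276 218]
```

View pics/w3.png

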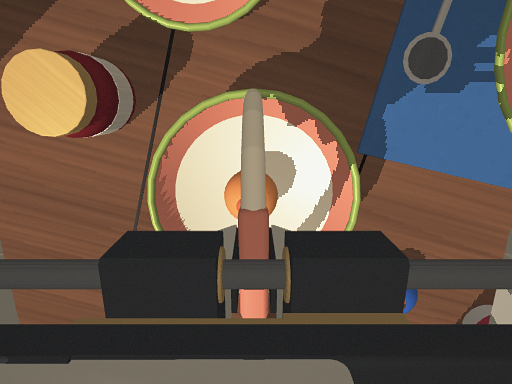

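The dish lifted level and the apricot stayed centred at about (250,195), as before. Next I'll raise it to carrying height.

```bash
Z='[0,0,0]'
python3 -m pendant '{"dp":[[0,0,-0.001],[0,0,-0.003],[0,0,-0.006],[0,0,-0.011],[0,0,-0.017],[0,0,-0.023],[0,0,-0.029],[0,0,-0.035]],"rotation":[[0,0,0],[0,0,0],[0,0,0],[0,0,0],[0,0,0],[0,0,0],[0,0,0],[0,0,0]]}' | sed -n 2p
python3 -m pendant '{"dp":[[0,0,-0.006],[0,0,-0.012],[0,0,-0.018],[0,0,-0.024],[0,0,-0.03],[0,0,-0.036],[0,0,-0.042],[0,0,-0.048]],"rotation":[[0,0,0],[0,0,0],[0,0,0],[0,0,0],[0,0,0],[0,0,0],[0,0,0],[0,0,0]]}' | sed -n 2p
python3 -m pendant '{"dp":[[0,0,-0.006],[0,0,-0.012],[0,0,-0.017],[0,0,-0.022],[0,0,-0.026],[0,0,-0.029],[0,0,-0.031],[0,0,-0.032]],"rotation":[[0,0,0],[0,0,0],[0,0,0],[0,0,0],[0,0,0],[0,0,0],[0,0,0],[0,0,0]]}'
python3 look.py
python3 - <<'E'
from h import *
s=np.array([463.9,296.,262.]); e=np.array([666.5,36.,262.]); n=64
v=np.minimum(1,np.minimum(np.arange(1,n+1)/12,(n-np.arange(0,n))/12)); t=np.cumsum(v)/v.sum()
p=s+(e-s)*t[:,None]; y=.272+t*1.344; P,Y=s,.272
for k in range(0,n,8):
    rows(P,Y,p[k:k+8],y[k:k+8]); P,Y=p[k+7],y[k+7]; print(P.round(1),Y)
E
```

```text
tool_pos: [463.9, 296.0, 182.1]
tool_pos: [463.9, 296.0, 230.1]
time: 10.25
tool_pos: [463.9, 296.0, 261.7]
tcp_rot: [3.141, 0.0, 0.272]
contact_force: [-0.4, 0.5, -4.9]
grip_width: 13.7
finger_force: 29.9
tcp [463.9 296.  261.7] [3.141 0.    0.272] F [-0.4  0.5 -4.9] grip 29.896404147148132 13.67434453195425 apricot px [225 172] [276 218]
dp [[0.0, 0.0, 0.0], [0.001, 0.001, 0.0], [0.001, 0.003, 0.0], [0.002, 0.005, 0.0], [0.003, 0.007, 0.0], [0.004, 0.01, 0.0], [0.006, 0.013, 0.0], [0.007, 0.017, 0.0]]
rot z [-0.002, -0.006, -0.013, -0.021, -0.032, -0.044, -0.059, -0.076]
[475.4 281.3 262. ] 0.34807547169811326
dp [[0.001, 0.004, 0.0], [0.003, 0.009, 0.0], [0.005, 0.015, 0.0], [0.007, 0.021, 0.0], [0.009, 0.027, 0.0], [0.011, 0.033, 0.0], [0.012, 0.038, 0.0], [0.014, 0.044, 0.0]]
rot z [-0.019, -0.04, -0.063, -0.089, -0.114, -0.139, -0.165, -0.19]
[504.  244.5 262. ] 0.5382641509433963
dp [[0.001, 0.006, 0.0], [0.002, 0.012, 0.0], [0.002, 0.019, 0.0], [0.003, 0.025, 0.0], [0.004, 0.031, 0.0], [0.005, 0.037, 0.0], [0.005, 0.043, 0.0], [0.006, 0.049, 0.0]]
rot z [-0.025, -0.051, -0.07
[... 803 characters left out ...]
039, 0.0], [-0.023, 0.044, 0.0]]
rot z [-0.025, -0.051, -0.076, -0.101, -0.127, -0.152, -0.178, -0.203]
[626.4  87.5 262. ] 1.3497358490566038
dp [[-0.004, 0.005, 0.0], [-0.008, 0.01, 0.0], [-0.012, 0.014, 0.0], [-0.016, 0.019, 0.0], [-0.02, 0.024, 0.0], [-0.023, 0.028, 0.0], [-0.027, 0.032, 0.0], [-0.03, 0.036, 0.0]]
rot z [-0.025, -0.051, -0.076, -0.101, -0.127, -0.15, -0.171, -0.19]
[655.   50.7 262. ] 1.539924528301887
dp [[-0.003, 0.003, 0.0], [-0.006, 0.005, 0.0], [-0.008, 0.007, 0.0], [-0.01, 0.009, 0.0], [-0.012, 0.01, 0.0], [-0.013, 0.011, 0.0], [-0.014, 0.012, 0.0], [-0.014, 0.012, 0.0]]
rot z [-0.017, -0.032, -0.044, -0.055, -0.063, -0.07, -0.074, -0.076]
[666.5  36.  262. ] 1.616
```

```bash

python3 -m pendant '{"dp":[[0,0,0],[0.001,0.001,0],[0.001,0.003,0],[0.002,0.005,0],[0.003,0.007,0],[0.004,0.01,0],[0.006,0.013,0],[0.007,0.017,0]],"rotation":[[0,0,-0.002],[0,0,-0.006],[0,0,-0.013],[0,0,-0.021],[0,0,-0.032],[0,0,-0.044],[0,0,-0.059],[0,0,-0.076]]}' | sed -n 2,3p
python3 -m pendant '{"dp":[[0.001,0.004,0],[0.003,0.009,0],[0.005,0.015,0],[0.007,0.021,0],[0.009,0.027,0],[0.011,0.033,0],[0.012,0.038,0],[0.014,0.044,0]],"rotation":[[0,0,-0.019],[0,0,-0.04],[0,0,-0.063],[0,0,-0.089],[0,0,-0.114],[0,0,-0.139],[0,0,-0.165],[0,0,-0.19]]}'
python3 look.py
```

```text
tool_pos: [475.4, 281.3, 261.7]
tcp_rot: [3.141, -0.0, 0.349]
time: 12.3
tool_pos: [503.5, 244.7, 261.7]
tcp_rot: [3.142, 0.0, 0.54]
contact_force: [-0.5, -0.3, -4.2]
grip_width: 13.4
finger_force: 29.9
tcp [503.5 244.7 261.7] [3.142 0.    0.54 ] F [-0.5 -0.3 -4.2] grip 29.89696741104126 13.432539597644144 apricot px [224 172] [276 218]
```

```bash

python3 -m pendant '{"dp":[[0.001,0.006,0],[0.002,0.012,0],[0.002,0.019,0],[0.003,0.025,0],[0.004,0.031,0],[0.005,0.037,0],[0.005,0.043,0],[0.006,0.049,0]],"rotation":[[0,0,-0.025],[0,0,-0.051],[0,0,-0.076],[0,0,-0.101],[0,0,-0.127],[0,0,-0.152],[0,0,-0.178],[0,0,-0.203]]}' | sed -n 2,3p
python3 -m pendant '{"dp":[[0,0.006,0],[-0.001,0.012,0],[-0.001,0.019,0],[-0.002,0.025,0],[-0.002,0.031,0],[-0.003,0.037,0],[-0.003,0.043,0],[-0.004,0.05,0]],"rotation":[[0,0,-0.025],[0,0,-0.051],[0,0,-0.076],[0,0,-0.101],[0,0,-0.127],[0,0,-0.152],[0,0,-0.178],[0,0,-0.203]]}' | sed -n 2,6p
```

```text
tool_pos: [533.8, 205.6, 261.7]
tcp_rot: [3.142, 0.0, 0.743]
tool_pos: [564.7, 166.1, 261.7]
tcp_rot: [3.141, 0.0, 0.946]
contact_force: [-0.2, 0.1, -5.0]
grip_width: 14.0
finger_force: 29.9
```

```bash

python3 -m pendant '{"dp":[[-0.002,0.006,0],[-0.003,0.012,0],[-0.005,0.018,0],[-0.007,0.024,0],[-0.009,0.03,0],[-0.01,0.036,0],[-0.012,0.042,0],[-0.014,0.048,0]],"rotation":[[0,0,-0.025],[0,0,-0.051],[0,0,-0.076],[0,0,-0.101],[0,0,-0.127],[0,0,-0.152],[0,0,-0.178],[0,0,-0.203]]}' | sed -n 2,6p
python3 -m pendant '{"dp":[[-0.003,0.006,0],[-0.006,0.011,0],[-0.009,0.017,0],[-0.012,0.022,0],[-0.014,0.028,0],[-0.017,0.033,0],[-0.02,0.039,0],[-0.023,0.044,0]],"rotation":[[0,0,-0.025],[0,0,-0.051],[0,0,-0.076],[0,0,-0.101],[0,0,-0.127],[0,0,-0.152],[0,0,-0.178],[0,0,-0.203]]}' | sed -n 2,6p
```

```text
tool_pos: [595.3, 126.5, 261.7]
tcp_rot: [3.142, 0.0, 1.149]
contact_force: [0.2, -0.9, -5.4]
grip_width: 13.9
finger_force: 29.9
tool_pos: [625.9, 87.4, 261.6]
tcp_rot: [-3.142, 0.0, 1.351]
contact_force: [-0.6, 1.0, -4.3]
grip_width: 13.6
finger_force: 29.9
```

```bash

python3 -m pendant '{"dp":[[-0.004,0.005,0],[-0.008,0.01,0],[-0.012,0.014,0],[-0.016,0.019,0],[-0.02,0.024,0],[-0.023,0.028,0],[-0.027,0.032,0],[-0.03,0.036,0]],"rotation":[[0,0,-0.025],[0,0,-0.051],[0,0,-0.076],[0,0,-0.101],[0,0,-0.127],[0,0,-0.15],[0,0,-0.171],[0,0,-0.19]]}' | sed -n 2,6p
python3 -m pendant '{"dp":[[-0.003,0.003,0],[-0.006,0.005,0],[-0.008,0.007,0],[-0.01,0.009,0],[-0.012,0.01,0],[-0.013,0.011,0],[-0.014,0.012,0],[-0.014,0.012,0]],"rotation":[[0,0,-0.017],[0,0,-0.032],[0,0,-0.044],[0,0,-0.055],[0,0,-0.063],[0,0,-0.07],[0,0,-0.074],[0,0,-0.076]]}'
python3 look.py w4
python3 - <<'E'
from plant import vision
import cv2,numpy as np
a=[vision.capture(n)["pixels"][:,:,::-1] for n in("top","scene")]
cv2.imwrite("pics/f.png",cv2.resize(np.hstack([a[0][40:290,110:360],a[1][100:350,180:430]]),(800,400),interpolation=cv2.INTER_CUBIC))
E
```

```text
tool_pos: [654.4, 50.3, 261.7]
tcp_rot: [-3.142, 0.0, 1.541]
contact_force: [-0.2, 0.4, -5.4]
grip_width: 13.8
finger_force: 29.9
time: 18.35
tool_pos: [665.8, 36.2, 261.7]
tcp_rot: [3.142, 0.0, 1.616]
contact_force: [-0.2, 0.0, -5.3]
grip_width: 13.3
finger_force: 29.9
tcp [665.8  36.2 261.7] [3.142 0.    1.616] F [-0.2  0.  -5.3] grip 29.896426498889923 13.337570304857458 apricot px [224 173] [276 219]
```

View pics/w4.png

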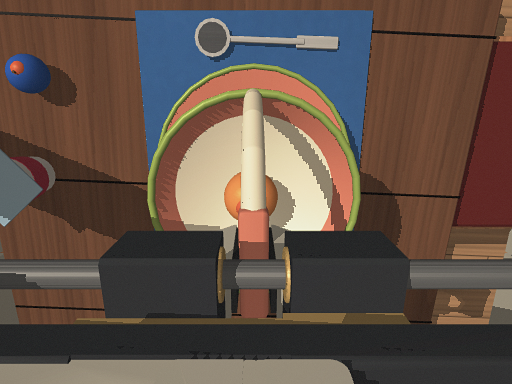

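View pics/f.png

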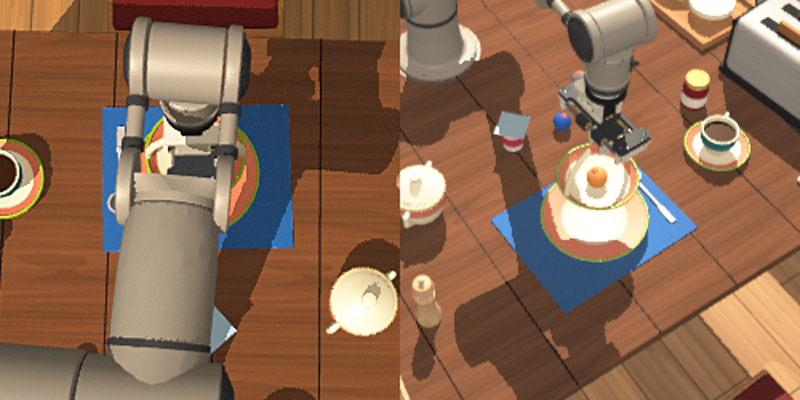

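The dish hangs above the plate with its handle bar parallel to the mat's sides. The apricot is still centred at (250,196), and the neighbouring things in view look undisturbed. I'll let it settle, then hand in.

```bash
python3 -m pendant '{"dp":[[0,0,0],[0,0,0],[0,0,0],[0,0,0]],"rotation":[[0,0,0],[0,0,0],[0,0,0],[0,0,0]]}'
python3 -c "
from plant import workorder
print(workorder.close_job())"
```

```text
time: 19.0
tool_pos: [665.8, 36.3, 261.7]
tcp_rot: [3.142, 0.0, 1.616]
contact_force: [0.4, 0.1, -4.6]
grip_width: 14.0
finger_force: 29.9
the job is handed in; nothing more can be done
None
```

The job is handed in at 19.0 s (no verdict was returned): the arm is holding the dish still and level about 10 cm above the guest's plate rim, an open side of the handle towards the guest and the apricot in the middle.

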